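# Sanitise the toothbrush mug, then turn it to the front and hold it there

## Task

Take the UV sanitising wand from its rest, hold its lamp level and facing down over the mouth of the handled mug on the carousel, 3 to 10 cm above the rim, steady for two seconds, and lay the wand back in both saddles of its rest, head the same way as before. Then grip one of the carousel's upright posts and turn the plate gently until the handled mug stands squarely over the tongue of the stand, and finish still gripping the post so that the carousel is held still. Do not knock the carousel with the wand or disturb the soap case, jug and brush.

Things in the scene. Friction and masses are not known exactly. Their poses are not given: they have to be found in the camera images.
- stand: Fixed black stand of the carousel, a disc 170 mm across; origin on the shelf under the turning axis, z up. A flat tongue, 24 mm wide and 10 mm high, sticks out along the stand's own -x (roughly towards the robot) to 175 mm from the axis, 55 mm beyond the plate's edge: it marks the front.
- plate_top (a point): Centre of the top of the turning bamboo plate, 240 mm across, 23 mm above the shelf. Four vessels are fixed on it a quarter turn apart, centres 78 mm from the axis: the handled mug, a like mug with no handle opposite, a steel jar with a knobbed lid, a glass jar with a flat lid; none is taller than the mugs. Four upright posts stand midway between them.
- turntable (a joint): Angle of the plate, rad, anticlockwise from above; the handled mug is at the front (over the tongue) at 0 and also at 6.283. It starts between; stops at -0.5 and 6.8, so either way round to the front is free. Stiff bearing, about 0.06 N m at all angles: it stays where it is left.
- mug_rim (a point): Centre of the mouth of the handled mug, 108 mm above the shelf, 78 mm from the turning axis. White ceramic, 68 mm across, 85 mm tall, open at the top; the only vessel with a handle, which points outward and reaches 141 mm from the axis. The point turns with the plate.
- post0 (a point): Grip point of a round upright bamboo post, 16 mm in diameter, top 105 mm above the shelf; the point is on its axis, 15 mm below its top, 105 mm from the turning axis. Seen from above this post is an eighth of a turn anticlockwise from the mug. About 30 mm is free between a post and the vessels beside it.
- post1 (a point): The same on the next post, a quarter turn anticlockwise from post0.
- post2 (a point): The same on the next post, a half turn from post0.
- post3 (a point): The same on the last post, an eighth of a turn clockwise from the mug.
- wand_grip (a point): Centre of the grip of the loose white plastic wand (110 to 230 g), lying level in its rest; x runs along the wand to its head, z up. The bar is 24 mm wide and high, from 120 mm behind this point to 85 mm ahead; then comes a head 75 long, 44 wide, 18 mm high. The underside is 12 mm below this point.
- wand_lamp (a point): Centre of the lamp window on the underside of the wand's head, 122.5 mm ahead of wand_grip along x and 10 mm lower; it shines along the wand's -z (down as it lies).
- rest_mid (a point): Middle of the fixed grey rest, where wand_grip belongs (within 12 mm at the start), 42 mm above the shelf; x to the side where the head lies, z up. Two saddles, 24 mm long, 70 mm before and behind this point along x: floors 30 mm above the shelf, cheeks 14 mm higher and 48 mm apart. Between the saddles there is only a bar 6 mm high and 30 mm wide.
- soap_case: Bystander: closed steel soap case, 78 x 108 x 36 mm, loose; origin at the centre of its underside.
- jug: Bystander: empty green plastic jug, 108 mm across, 130 mm tall, with a side handle, loose; origin at the centre of its underside.
- brush: Bystander: bamboo scrubbing brush, 200 mm long, 42 mm wide, 34 mm high, lying bristles down along its own x, loose; origin under its middle.
Mind the look-alikes: they are no part of the job. What is shaped like the part that bears rest_mid but blue or orange is not meant.

How it is judged:
On the way, in this order (a step that is already met when the one before it is completed fails the run):
1. the wand's lamp is held level and facing down over the mug's mouth, within 20 mm sideways and 30 to 100 mm above the rim (5 mm of grace), still (under 30 mm/s), for 1.5 s (horizontal distance between wand_lamp and mug_rim below 0.02 m and z of wand_lamp in the frame of stand between 0.133 and 0.213 m and angle between wand_lamp's own z axis and vertical below 0.2 rad and linear speed of wand below 0.03 m/s and angular speed of wand below 0.3 rad/s), for 1.5 s.
2. the wand lies in its rest again, head the same way, let go (horizontal distance between wand_grip and rest_mid below 0.03 m and z of wand_grip in the frame of rest_mid between -0.006 and 0.006 m and angle between the x axis of wand_grip and the x axis of rest_mid, either way round below 0.25 rad and x of wand_lamp in the frame of rest_mid above 0.05 m and angle between wand_grip's own z axis and vertical below 0.1 rad and contact force between the fingers and wand below 0.1 N and linear speed of wand below 0.02 m/s), for 0.2 s.
3. the handled mug stands over the tongue, the plate is at rest and the gripper grips the carousel (x of mug_rim in the frame of stand below -0.05 m and y of mug_rim in the frame of stand between -0.009 and 0.009 m and velocity of joint turntable between -0.05 and 0.05 rad/s and contact force between the fingers and turntable above 3 N), for 0.2 s.
At the end, for the whole second after the job is handed in: The mug's centre is over the tongue's middle line within 9 mm on the front side, the plate is still, the fingers hold the carousel with more than 3 N, and the wand lies at rest in both saddles (within 30 mm of its place, head the same way), not touched by the fingers (all of step 2 and all of step 3); the arm keeps its last pose, push and grip.
It fails at once if the wand knocks the carousel (over 2 N) (contact force between wand and turntable above 2 N).
It fails at once if the plate is flung round (over 2.5 rad/s) (velocity of joint turntable above 2.5 rad/s or velocity of joint turntable below -2.5 rad/s).
It fails at once if the soap case, jug or brush is shifted by more than 30 mm (distance of any of soap_case, jug, brush from where it was at the start of the episode above 0.03 m).
It also fails if it takes over 61 s, if anything falls off the work surface, if the arm or the gripper's body presses on something with over 40 N, if the wrist force passes 120 N, or if a joint passes its speed limit or range.

## Robot

A 7-joint arm with a two-finger parallel gripper is mounted at the origin on the work surface. World frame = base frame: x ahead of the robot, y to its left, z up, the work surface at z = 0. Lengths are in m, angles in rad, forces in N, time in s.
With the tool pointing down it reaches from about 0.4 to 0.85 m from the base axis. Payload 4.4 kg.
Tool frame: the origin (TCP) lies midway between the tips of the shut fingers; the grasp point (between the pads) lies 19 mm behind it; z points along the fingers, y is the line along which they close (so a half turn about z gives the same grasp; the last joint's range is limited). The gripper opens to 94 mm and grips with 3 to 60 N. Pads are 16 mm wide; open, the fingers measure 119 mm over their backs; the gripper's body (75 mm by 177 mm) begins 78 mm behind the grasp point.
Start: joints at [-1.402, 0.628, 0.038, 1.517, -0.027, 0.996, -0.02], TCP at [0.151, 0.632, 0.183] pointing down, gripper open.
Joint ranges: [-3.06, 3.06], [-0.37, 2.12], [-1.25, 1.32], [0.18, 2.47], [-1.1, 4.24], [0.23, 1.98], [-2.94, 2.94]. Speed limits (rad/s): [2.57, 2.57, 3.14, 3.14, 3.14, 3.14, 3.14].

## Interface

Orientations are given as a rotation vector (axis times angle).
In Python, from plant import bot gives the robot as it stands.
- The arm moves only by the tool jog_arm, never from a script. Its argument "motion" is a list of rows, each an object of numbers: "gripper": the closure, from -1 (fully open) to 1 (shut); "tx", "ty", "tz": the shift along the world's x, y, z as a fraction of full scale; "wx", "wy", "wz": the turn, a rotation vector about the world's x, y, z as a fraction of full scale. In form: [{"gripper": .., "tx": .., "ty": .., "tz": .., "wx": .., "wy": .., "wz": ..}, ...]. A call has 1 to 10 rows; each row shifts and turns the commanded pose from where the row before left it; what a row does not reach is not made up. Full scale, the value 1, is 0.04 m for a shift and 10 degrees for a turn. A row lasts 1/8 s, in which the tool goes at most 62.5 mm and 10.7 degrees, less where a joint would pass 70% of its speed; a pose out of reach is approached as far as the arm can. A call with a number of a shift or a turn outside -1 to 1 is refused whole. A call with a gripper value outside its range is refused whole. The fingers move at their own pace and stop on an object; "force" is the grip in N (left out, the last holds). Time passes only in rows, so rows that do not move let the fingers close. It gives the time, the measured TCP pose, the force, the opening and the grip force at its end, in the units of the state.
- bot.get_state(): the state, without advancing time (a new reading comes with each control period).
- bot.grab_frame(name): name is "scene" or "top" or "wrist"; returns the picture (400x640x3 uint8, red, green, blue); there is no depth.
- bot.calibration(name): a dict with "mtx" (3x3 intrinsics, pixels), "k1" (the pictures are not rectified: a ray, as slopes to the right and down, at radius r is drawn at 1 + k1 r^2 times it, then the intrinsics apply), "R" (3x3) and "t" (3): a world point X has camera coordinates R X + t; the wrist camera has in their place "T_tool_cam" (4x4, takes a point from camera to tool coordinates, whose origin is the TCP and whose axes are the flange's). Camera axes: x right, y down, z forward; pixel columns grow to the right and rows downward; lengths in m; the calibration is good to about 2 mm. A picture is of the moment at which its call begins: read the wrist's pose just before it. calibration takes no time and is no camera call.
- bot.sign_off(): hands the job in; it is judged then, once.
The state is a dict: "t": time; "qpos": joint angles; "joint_velocities": joint speeds; "tau": joint torques, N m; "tcp_pos": TCP position; "ee_rot": TCP orientation; "wrist_force": force on the tool from outside, world axes, zero at the start; "ft_torque": the same for the moment, N m; "width": finger opening in m; "grip_force": force on a finger pad.
Only numpy, scipy, OpenCV 4.12 (cv2) and the standard library are available. Lean on these libraries where they do the work, as an engineer would, in place of code of your own. Each camera call takes 0.05 s, during which the arm holds its last target. There are 200 camera calls.

## Working session

There is one attempt and no reset: what is moved stays moved. The work goes in short steps, Python scripts to look and compute and a tool call to move; the robot and the scene stay as the last step left them, time stands still between calls to the robot, and variables do not carry over. Pictures are saved under pics/ and viewed, at most 11 in all, crops included, and the job is handed in when it is done.

Besides the shell and the picture viewer there is one more tool, called after "Call:" by a JSON object that holds its "name" and its "arguments", one argument or row to a line. jog_arm: Moves the arm, as the interface text tells. Shift numbers are shares of 0.04 m and turn numbers shares of 10 degrees, none past 1 either way. Its arguments: {"type":"object","properties":{"motion":{"type":"array"},"force":{"type":"number"}},"required":["motion"]}

```bash
mkdir -p pics; ls
cat > h.py <<'E'
import numpy as np, cv2
from plant import bot
from scipy.spatial.transform import Rotation as Ro
def cam(n,st=None):
    c=bot.calibration(n); K=np.array(c["mtx"],float); k=c["k1"]
    if n=="wrist":
        T=np.array(c["T_tool_cam"]); Rt=Ro.from_rotvec(st["ee_rot"]).as_matrix()
        Rw=Rt@T[:3,:3]; o=Rt@T[:3,3]+np.array(st["tcp_pos"])
        R=Rw.T; t=-R@o
    else: R=np.array(c["R"]);t=np.array(c["t"])
    return K,k,R,t
def ray(C,p):
    K,k,R,t=C; d=np.linalg.inv(K)@[p[0],p[1],1]; d=d[:2]
    u=d.copy()
    for _ in range(20): u=d/(1+k*(u@u))
    return -R.T@t, R.T@np.r_[u,1]
def onz(C,p,z):
    o,d=ray(C,p); return o+d*(z-o[2])/d[2]
def proj(C,X):
    K,k,R,t=C; c=R@np.array(X)+t; u=c[:2]/c[2]; u=u*(1+k*(u@u)); return (K@np.r_[u,1])[:2]
def snap(n,f):
    st=bot.get_state(); im=bot.grab_frame(n); cv2.imwrite(f"pics/{f}.png",im[:,:,::-1]); np.save(f"pics/{f}.npy",np.array([st["tcp_pos"],st["ee_rot"]])); return im,cam(n,st)
def load(n,f):
    p=np.load(f"pics/{f}.npy"); return cv2.imread(f"pics/{f}.png"),cam(n,dict(tcp_pos=p[0],ee_rot=p[1]))
E
python3 - <<'E'
from h import *
for n in("scene","top"):
    im,C=snap(n,n+"0"); print(n,-C[2].T@C[3],C[0][0,0])
print(bot.get_state())
print(bot.calibration("wrist"))
E
```

```text
pics
scene [0.9258602  0.58518624 0.79880335] 390.4200042603728
top [0.36388338 0.04402379 1.2522189 ] 376.2062917909802
{'t': 0.1, 'qpos': array([-1.40178841,  0.62921689,  0.03846746,  1.51827473, -0.02701851,
        0.9963137 , -0.02000957]), 'joint_velocities': array([-0.00155826, -0.00203215,  0.00161519, -0.00175651,  0.00035829,
        0.00092438, -0.00034655]), 'tau': array([ 2.54694365e-03, -5.50778496e+01,  1.14728909e+00, -1.87112045e+01,
       -5.21481922e-02,  1.92570087e-02,  4.68589587e-05]), 'tcp_pos': array([0.15105469, 0.63153981, 0.18236819]), 'ee_rot': array([-3.68026339e-01, -3.11977393e+00,  2.64515141e-03]), 'wrist_force': array([-0.56407162, -0.52543797, -0.45655102]), 'ft_torque': array([-0.01612104,  0.03899176,  0.00543884]), 'grip_force': 0.0, 'width': 0.09391121431267961}
{'mtx': array([[342.36389792,   0.        , 323.74309888],
       [  0.        , 342.36389792, 197.65557068],
       [  0.        ,   0.        ,   1.        ]]), 'k1': -0.06176825390668581, 'T_tool_cam': array([[-8.33265197e-06, -9.72414847e-01, -2.33258152e-01,
         6.70328191e-02],
       [ 9.99999885e-01,  1.03852827e-04, -4.68668213e-04,
         1.63103471e-04],
       [ 4.79964447e-04, -2.33258129e-01,  9.72414734e-01,
        -2.01047038e-01],
       [ 0.00000000e+00,  0.00000000e+00,  0.00000000e+00,
         1.00000000e+00]])}
```

View pics/top0.png

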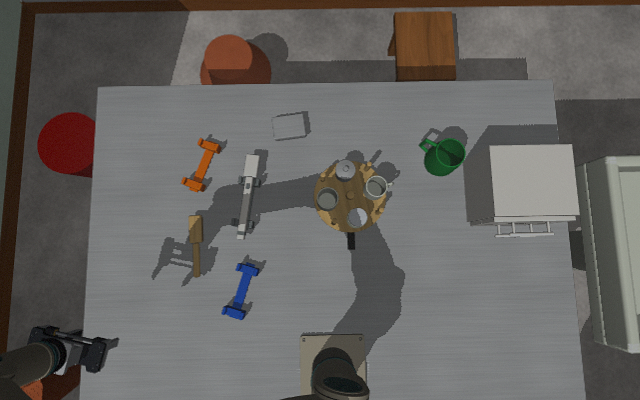

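View pics/scene0.png

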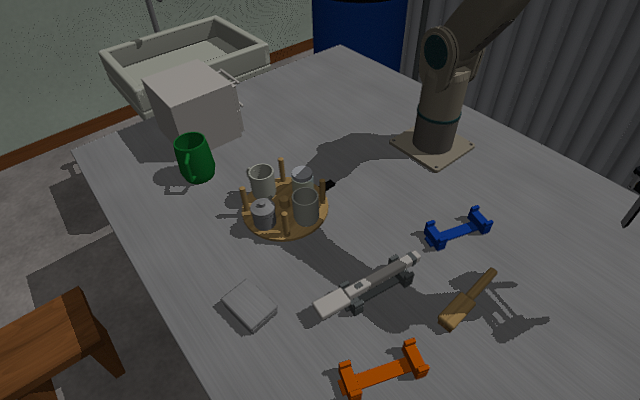

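The top view shows the grey rest with the wand at about (247,197), its head up at (251,165). The look-alike rests are orange (203,165) and blue (241,290). The carousel is at (350,197) with its tongue at (351,240). The mug candidates are (376,188), which seems to have a handle at (394,180), and (327,198). The brush is at (196,245), the soap case at (290,126) and the jug at (444,156).

Run:
```python
from h import *
a=cv2.imread("pics/top0.png")[140:260,220:420]; b=cv2.imread("pics/scene0.png")[145:325,220:440]
a=cv2.resize(a,(800,480),interpolation=cv2.INTER_CUBIC)[:, :]
b=cv2.resize(b,None,fx=2.7,fy=2.7,interpolation=cv2.INTER_CUBIC)
cv2.imwrite("pics/ca.png",a);cv2.imwrite("pics/cb.png",b)
C=cam("top")
for n,p,z in[("tongue end",(351,248),.01),("mug",(376,187),.108),("hub",(350,195),.03),("head",(252,155),.05),("tail",(240,238),.054),("mid",(247,195),.054)]: print(n,onz(C,p,z).round(3))
```

```text
tongue end [ 0.374 -0.07   0.01 ]
mug [ 0.558 -0.144  0.108]
hub [ 0.546 -0.07   0.03 ]
head [0.682 0.249 0.05 ]
tail [0.412 0.285 0.054]
mid [0.549 0.264 0.054]
```

View pics/ca.png

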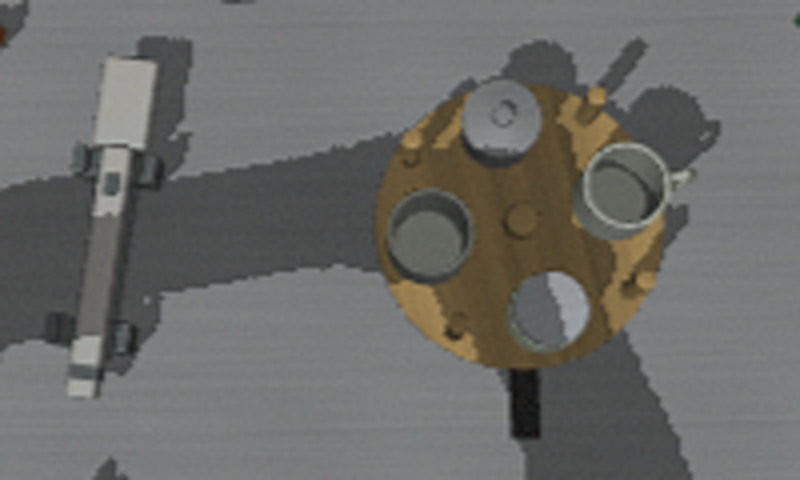

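View pics/cb.png

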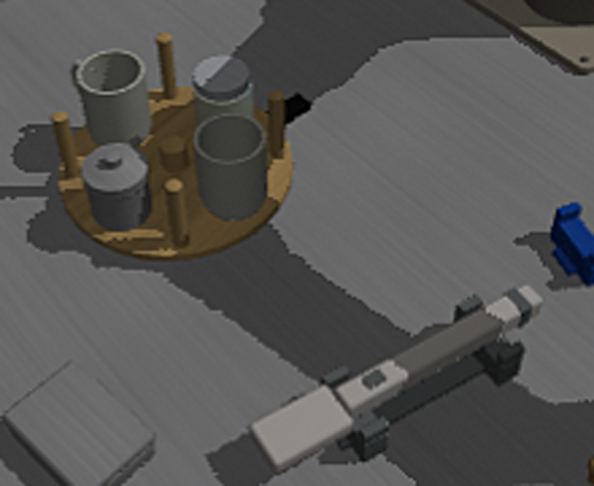

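Crop A shows the handled mug at top pixel (376.5,187.5), with its handle pointing right at (391,184). The other mug, at (327,198), has no handle. The wand lies in the grey rest. Next I work out the geometry and the first move.

Run:
```python
from h import *
st=bot.get_state(); R=Ro.from_rotvec(st["ee_rot"]).as_matrix(); print(R.round(3))
C=cam("top"); im=cv2.imread("pics/top0.png")
P=lambda x,y,z:onz(C,(220+x/4,140+y/4),z)[:2]
m=P(626,190,.108); ax=P(520,226,.023); te=P(526,438,.01)
print("mug",m,"axis",ax,"d",np.linalg.norm(m-ax),"tongue",te,np.linalg.norm(te-ax))
f=te-ax; r=m-ax; print("front deg",np.degrees(np.arctan2(f[1],f[0])),"mug deg",np.degrees(np.arctan2(r[1],r[0])))
for n,p,z in[("plain mug",(430,228),.108),("steel",(502,112),.1),("s1l",(82,158),.044),("s1r",(152,170),.044),("s2l",(57,327),.044),("s2r",(124,337),.044),("head",(131,59),.049),("tail",(82,397),.054)]: print(n,P(*p,z).round(3))
```

```text
[[-0.973  0.233 -0.   ]
 [ 0.233  0.973 -0.002]
 [-0.    -0.002 -1.   ]]
mug [ 0.55663797 -0.14542273] axis [ 0.54249106 -0.07070372] d 0.07604647435371692 tongue [ 0.36877178 -0.07145023] 0.17372087984331044
front deg -179.7537887185875 mug deg -79.27881531967819
plain mug [0.53  0.006]
steel [ 0.622 -0.052]
s1l [0.602 0.287]
s1r [0.591 0.23 ]
s2l [0.465 0.306]
s2r [0.455 0.252]
head [0.683 0.246]
tail [0.408 0.284]
```

Call:
{"name": "jog_arm", "arguments": {
  "motion": [
    {"gripper": -1, "tx": 0.95, "ty": -0.9, "tz": 0.2},
    {"gripper": -1, "tx": 0.95, "ty": -0.9, "tz": 0.2},
    {"gripper": -1, "tx": 0.95, "ty": -0.9, "tz": 0.2},
    {"gripper": -1, "tx": 0.95, "ty": -0.9, "tz": 0.2},
    {"gripper": -1, "tx": 0.95, "ty": -0.9, "tz": 0.2},
    {"gripper": -1, "tx": 0.9, "ty": -0.9},
    {"gripper": -1, "tx": 0.9, "ty": -0.9},
    {"gripper": -1, "tx": 0.9, "ty": -0.9},
    {"gripper": -1, "tx": 0.9, "ty": -0.9},
    {"gripper": -1, "tx": 0.9, "ty": -0.9}
  ],
  "force": 40
}}

```text
invalid input at $.motion[0]: expected keys gripper, tx, ty, tz, wx, wy, wz
```

Call:
{"name": "jog_arm", "arguments": {
  "motion": [
    {"gripper": -1, "tx": 0.94, "ty": -0.91, "tz": 0, "wx": 0, "wy": 0, "wz": 0.1},
    {"gripper": -1, "tx": 0.94, "ty": -0.91, "tz": 0, "wx": 0, "wy": 0, "wz": 0.1},
    {"gripper": -1, "tx": 0.94, "ty": -0.91, "tz": 0, "wx": 0, "wy": 0, "wz": 0.1},
    {"gripper": -1, "tx": 0.94, "ty": -0.91, "tz": 0, "wx": 0, "wy": 0, "wz": 0.1},
    {"gripper": -1, "tx": 0.94, "ty": -0.91, "tz": 0, "wx": 0, "wy": 0, "wz": 0.1},
    {"gripper": -1, "tx": 0.94, "ty": -0.91, "tz": 0, "wx": 0, "wy": 0, "wz": 0},
    {"gripper": -1, "tx": 0.94, "ty": -0.91, "tz": 0, "wx": 0, "wy": 0, "wz": 0},
    {"gripper": -1, "tx": 0.94, "ty": -0.91, "tz": 0, "wx": 0, "wy": 0, "wz": 0},
    {"gripper": -1, "tx": 0.94, "ty": -0.91, "tz": 0, "wx": 0, "wy": 0, "wz": 0},
    {"gripper": -1, "tx": 0.94, "ty": -0.88, "tz": 0, "wx": 0, "wy": 0, "wz": 0}
  ],
  "force": 40
}}

```text
t: 1.35
tcp_pos: [0.5281, 0.2679, 0.1829]
ee_rot: [-0.232, -3.133, 0.0]
wrist_force: [0.0, 0.4, -0.1]
width: 0.0938
grip_force: 0.0
```

Run:
```python
from h import *
im,C=snap("wrist","w1"); st=bot.get_state(); R=Ro.from_rotvec(st["ee_rot"]).as_matrix(); print(st["tcp_pos"],np.degrees(np.arctan2(R[1,1],R[0,1])))
g=cv2.resize(im[:,:,::-1],(640,400)).copy()
for X in[(.527,.268,.054),(.408,.284,.054),(.683,.246,.049),(.528,.269,.042)]:
    p=proj(C,X); print(p); cv2.circle(g,tuple(int(v) for v in p),4,(0,0,255),1)
cv2.imwrite("pics/w1m.png",g)
```

```text
[0.53459763 0.25989194 0.18294413] 81.00331830981523
[323.71508498 184.67966288]
[321.87747309  55.40845841]
[324.77952628 322.84549548]
[324.84340168 183.18168935]
```

View pics/w1m.png

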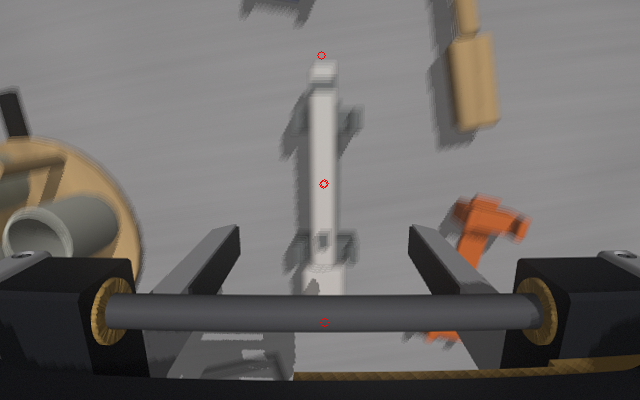

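The frame is blurred because the arm was still settling. It shows the wand in the grey rest, with its tail end at (323,63) and its bar centred on x≈323. I'll retake it now that the arm is still and measure numerically.

Run:
```python
from h import *
for i in range(4): bot.grab_frame("wrist")
im,C=snap("wrist","w2"); st=bot.get_state(); R=Ro.from_rotvec(st["ee_rot"]).as_matrix(); print(st["t"],st["tcp_pos"],np.degrees(np.arctan2(R[1,1],R[0,1])))
g=cv2.cvtColor(im,cv2.COLOR_RGB2GRAY)
print("col", g[40:90:2,323]); 
for r in(130,160,190,220): print(r,g[r,296:356:2])
# predicted tail / edges
for X in[(.408,.284,.054),(.460,.279,.044),(.5965,.2585,.044)]: print(proj(C,X))
```

```text
1.65 [0.52585397 0.27068134 0.18282347] 81.6522594526697
col [140 144 146 139 143 145 145 142 142 139 138 191 188 187 187 188 188 190
 126 108 108 108 108 109 107]
130 [ 73  72  73  81  84  84  81  82 116 165 188 187 187 188 188 187 188 188
 190 172 117  68  68  79  79  78  76  74  72  71]
160 [117  94  95  94  94  94  95  94  99 159 185 187 186 187 187 188 188 188
 189 170 117 106 111 142 139 138 139 139 139 138]
190 [145  99  92  92  92  92  93  92  88 153 184 186 186 187 186 187 188 186
 188 170 114 103 125 139 139 140 142 142 142 142]
220 [144  92  93  93  92  91  92  92  87 146 181 185 186 186 185 186 187 187
 188 169 111 100 134 138 139 140 140 140 141 142]
[320.03113356  57.83090045]
[323.03700321 116.12052258]
[322.88850179 249.77627779]
```

Run:
```python
from h import *
im,C=load("wrist","w2")
t=onz(C,(324.2,61.5),.054); a=onz(C,(324.7,130),.054); b=onz(C,(324.9,220),.054)
d=(b-a)/np.linalg.norm(b-a); print(t,a,b,np.degrees(np.arctan2(d[1],d[0])),"grip",t+.12*d, "width",np.linalg.norm(onz(C,(314,160),.054)-onz(C,(335.5,160),.054)))
```

```text
[0.41172753 0.28728829 0.054     ] [0.47298471 0.27868472 0.054     ] [0.56111215 0.26585425 0.054     ] -8.28349150206142 grip [0.53047561 0.26999976 0.054     ] width 0.02076756737334955
```

Call:
{"name": "jog_arm", "arguments": {
  "motion": [
    {"gripper": -1, "tx": 0.1, "ty": 0, "tz": -0.9, "wx": 0, "wy": 0, "wz": 0},
    {"gripper": -1, "tx": 0, "ty": 0, "tz": -0.9, "wx": 0, "wy": 0, "wz": 0},
    {"gripper": -1, "tx": 0, "ty": 0, "tz": -0.9, "wx": 0, "wy": 0, "wz": 0},
    {"gripper": -1, "tx": 0, "ty": 0, "tz": -0.7, "wx": 0, "wy": 0, "wz": 0},
    {"gripper": -1, "tx": 0, "ty": 0, "tz": -0.55, "wx": 0, "wy": 0, "wz": 0},
    {"gripper": -1, "tx": 0, "ty": 0, "tz": 0, "wx": 0, "wy": 0, "wz": 0},
    {"gripper": 1, "tx": 0, "ty": 0, "tz": 0, "wx": 0, "wy": 0, "wz": 0},
    {"gripper": 1, "tx": 0, "ty": 0, "tz": 0, "wx": 0, "wy": 0, "wz": 0},
    {"gripper": 1, "tx": 0, "ty": 0, "tz": 0, "wx": 0, "wy": 0, "wz": 0},
    {"gripper": 1, "tx": 0, "ty": 0, "tz": 0, "wx": 0, "wy": 0, "wz": 0}
  ],
  "force": 40
}}

```text
t: 2.9
tcp_pos: [0.5314, 0.2695, 0.0257]
ee_rot: [0.232, 3.132, 0.001]
wrist_force: [0.7, -0.1, -0.3]
width: 0.0572
grip_force: 0.0
```

Call:
{"name": "jog_arm", "arguments": {
  "motion": [
    {"gripper": 1, "tx": 0, "ty": 0, "tz": 0, "wx": 0, "wy": 0, "wz": 0},
    {"gripper": 1, "tx": 0, "ty": 0, "tz": 0, "wx": 0, "wy": 0, "wz": 0},
    {"gripper": 1, "tx": 0, "ty": 0, "tz": 0, "wx": 0, "wy": 0, "wz": 0},
    {"gripper": 1, "tx": 0, "ty": 0, "tz": 0, "wx": 0, "wy": 0, "wz": 0},
    {"gripper": 1, "tx": 0, "ty": 0, "tz": 0, "wx": 0, "wy": 0, "wz": 0},
    {"gripper": 1, "tx": 0, "ty": 0, "tz": 0, "wx": 0, "wy": 0, "wz": 0}
  ]
}}

```text
t: 3.65
tcp_pos: [0.5312, 0.2694, 0.0251]
ee_rot: [-0.231, -3.133, 0.0]
wrist_force: [0.3, -0.8, -0.4]
width: 0.0233
grip_force: 40.0
```

Call:
{"name": "jog_arm", "arguments": {
  "motion": [
    {"gripper": 1, "tx": 0, "ty": 0, "tz": 0.4, "wx": 0, "wy": 0, "wz": 0},
    {"gripper": 1, "tx": 0, "ty": 0, "tz": 0.7, "wx": 0, "wy": 0, "wz": 0},
    {"gripper": 1, "tx": 0, "ty": 0, "tz": 0.7, "wx": 0, "wy": 0, "wz": 0},
    {"gripper": 1, "tx": 0, "ty": 0, "tz": 0.7, "wx": 0, "wy": 0, "wz": 0},
    {"gripper": 1, "tx": 0, "ty": 0, "tz": 0.7, "wx": 0, "wy": 0, "wz": 0},
    {"gripper": 1, "tx": -0.1, "ty": -0.4, "tz": 0.3, "wx": 0, "wy": 0, "wz": 0},
    {"gripper": 1, "tx": -0.2, "ty": -0.7, "tz": 0, "wx": 0, "wy": 0, "wz": 0},
    {"gripper": 1, "tx": -0.2, "ty": -0.7, "tz": 0, "wx": 0, "wy": 0, "wz": 0},
    {"gripper": 1, "tx": -0.2, "ty": -0.7, "tz": 0, "wx": 0, "wy": 0, "wz": 0},
    {"gripper": 1, "tx": -0.2, "ty": -0.7, "tz": 0, "wx": 0, "wy": 0, "wz": 0}
  ]
}}

```text
t: 4.9
tcp_pos: [0.4936, 0.1389, 0.165]
ee_rot: [-0.233, -3.131, 0.002]
wrist_force: [0.1, 0.2, -3.0]
width: 0.0233
grip_force: 40.0
```

Run:
```python
from h import *
im,C=snap("scene","s2")
cv2.imwrite("pics/s2c.png",cv2.resize(im[120:320,180:480,::-1],(720,480)))
print(bot.get_state()["tcp_pos"],bot.get_state()["wrist_force"])
```

```text
[0.49209366 0.1336892  0.1648172 ] [-1.94450695 -4.13342256 -1.95845345]
```

View pics/s2c.png

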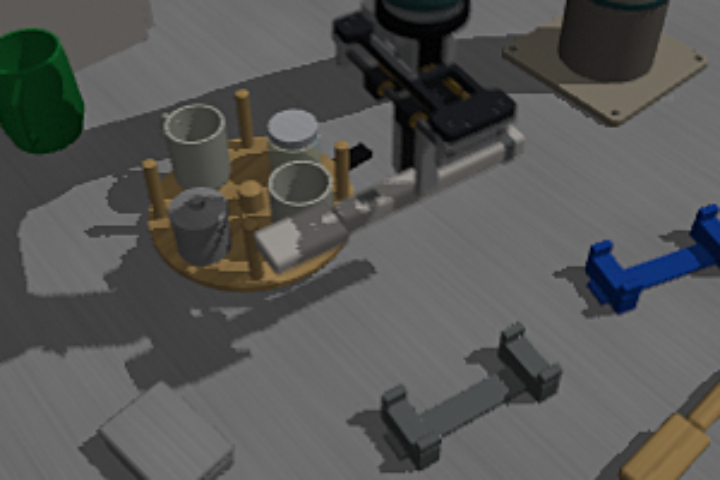

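The wand is gripped and level, held well above the vessels. I carry on towards the mug.

Call:
{"name": "jog_arm", "arguments": {
  "motion": [
    {"gripper": 1, "tx": -0.15, "ty": -0.7, "tz": 0, "wx": 0, "wy": 0, "wz": 0},
    {"gripper": 1, "tx": -0.15, "ty": -0.8, "tz": 0, "wx": 0, "wy": 0, "wz": 0},
    {"gripper": 1, "tx": -0.15, "ty": -0.8, "tz": 0, "wx": 0, "wy": 0, "wz": 0},
    {"gripper": 1, "tx": -0.15, "ty": -0.8, "tz": 0, "wx": 0, "wy": 0, "wz": 0},
    {"gripper": 1, "tx": -0.15, "ty": -0.8, "tz": 0, "wx": 0, "wy": 0, "wz": 0},
    {"gripper": 1, "tx": -0.15, "ty": -0.8, "tz": 0, "wx": 0, "wy": 0, "wz": 0},
    {"gripper": 1, "tx": -0.15, "ty": -0.8, "tz": 0, "wx": 0, "wy": 0, "wz": 0},
    {"gripper": 1, "tx": -0.2, "ty": -0.7, "tz": 0, "wx": 0, "wy": 0, "wz": 0},
    {"gripper": 1, "tx": -0.2, "ty": -0.55, "tz": 0, "wx": 0, "wy": 0, "wz": 0},
    {"gripper": 1, "tx": 0, "ty": 0, "tz": 0, "wx": 0, "wy": 0, "wz": 0}
  ]
}}

```text
t: 6.2
tcp_pos: [0.4352, -0.1306, 0.1651]
ee_rot: [-0.239, -3.131, 0.001]
wrist_force: [0.3, 0.2, -2.2]
width: 0.0235
grip_force: 40.0
```

Call:
{"name": "jog_arm", "arguments": {
  "motion": [
    {"gripper": 1, "tx": 0, "ty": 0, "tz": 0, "wx": 0, "wy": 0, "wz": 0},
    {"gripper": 1, "tx": 0, "ty": 0, "tz": 0, "wx": 0, "wy": 0, "wz": 0},
    {"gripper": 1, "tx": 0, "ty": 0, "tz": 0, "wx": 0, "wy": 0, "wz": 0}
  ]
}}

```text
t: 6.58
tcp_pos: [0.4374, -0.1278, 0.1652]
ee_rot: [-0.229, -3.133, -0.0]
wrist_force: [0.8, -0.3, -2.3]
width: 0.0232
grip_force: 40.0
```

Run:
```python
from h import *
im,C=snap("scene","s3"); im2,C2=snap("top","t3")
a=cv2.resize(im[130:270,200:400,::-1],(400,280),interpolation=cv2.INTER_CUBIC);b=cv2.resize(im2[150:290,250:450,::-1],(400,280),interpolation=cv2.INTER_CUBIC)
cv2.imwrite("pics/s3c.png",np.hstack([a,b]))
st=bot.get_state();print(st["tcp_pos"],st["ee_rot"],st["wrist_force"])
```

```text
[ 0.4373513  -0.12808283  0.16515207] [-2.29817342e-01 -3.13312647e+00 -1.67808077e-04] [-0.18352567  0.14954683 -1.69970444]
```

View pics/s3c.png

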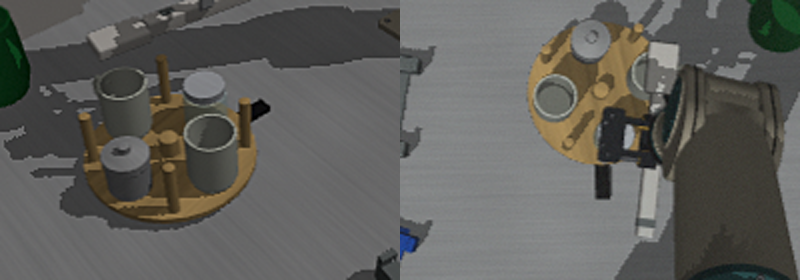

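The left view shows the wand over the far mug without touching it. In the top view the head tip is at about crop (664,43), i.e. (382,171.5). I check this numerically.

Run:
```python
from h import *
C=cam("top"); im=cv2.imread("pics/t3.png")
g=cv2.cvtColor(im,cv2.COLOR_BGR2GRAY)
print(g[180,364:400]); print(g[166:186,382])
# expected head corners/tip for lamp over mug
st=bot.get_state(); d=np.array([.9896,-.144]); gp=st["tcp_pos"][:2]+[-.0014,.0006]; lamp=gp+.1225*d; print("lamp",lamp)
n=np.array([.144,.9896])
for s,w in((.16,0),(.12,.022),(.12,-.022)): print(proj(C,np.r_[gp+s*d+w*n,st["tcp_pos"][2]+.019+.008]))
```

```text
[117 121 119 140 142  99  70  72  71  57  78 104 106 103 109 158 170 169
 167 166 169 169 168 172 150 100  76  80  78  79  79  77  81  79  77  80]
[ 81  83  79  81  74  91 167 169 166 168 169 167 171 169 167 171 171 158
 112 106]
lamp [ 0.5571773  -0.14512283]
[382.38832035 169.61133688]
[373.32233473 182.24887683]
[388.59872744 184.14575765]
```

The lamp is within about 5 mm of the mug's centre. I hold it there.

Call:
{"name": "jog_arm", "arguments": {
  "motion": [
    {"gripper": 1, "tx": 0.1, "ty": 0, "tz": 0, "wx": 0, "wy": 0, "wz": 0},
    {"gripper": 1, "tx": 0, "ty": 0, "tz": 0, "wx": 0, "wy": 0, "wz": 0},
    {"gripper": 1, "tx": 0, "ty": 0, "tz": 0, "wx": 0, "wy": 0, "wz": 0},
    {"gripper": 1, "tx": 0, "ty": 0, "tz": 0, "wx": 0, "wy": 0, "wz": 0},
    {"gripper": 1, "tx": 0, "ty": 0, "tz": 0, "wx": 0, "wy": 0, "wz": 0},
    {"gripper": 1, "tx": 0, "ty": 0, "tz": 0, "wx": 0, "wy": 0, "wz": 0},
    {"gripper": 1, "tx": 0, "ty": 0, "tz": 0, "wx": 0, "wy": 0, "wz": 0},
    {"gripper": 1, "tx": 0, "ty": 0, "tz": 0, "wx": 0, "wy": 0, "wz": 0},
    {"gripper": 1, "tx": 0, "ty": 0, "tz": 0, "wx": 0, "wy": 0, "wz": 0},
    {"gripper": 1, "tx": 0, "ty": 0, "tz": 0, "wx": 0, "wy": 0, "wz": 0}
  ]
}}

```text
t: 7.92
tcp_pos: [0.4412, -0.1286, 0.1652]
ee_rot: [-0.231, -3.133, -0.0]
wrist_force: [-0.6, -0.2, -2.5]
width: 0.0234
grip_force: 40.0
```

Call:
{"name": "jog_arm", "arguments": {
  "motion": [
    {"gripper": 1, "tx": 0, "ty": 0, "tz": 0, "wx": 0, "wy": 0, "wz": 0},
    {"gripper": 1, "tx": 0, "ty": 0, "tz": 0, "wx": 0, "wy": 0, "wz": 0},
    {"gripper": 1, "tx": 0, "ty": 0, "tz": 0, "wx": 0, "wy": 0, "wz": 0},
    {"gripper": 1, "tx": 0, "ty": 0, "tz": 0, "wx": 0, "wy": 0, "wz": 0},
    {"gripper": 1, "tx": 0, "ty": 0, "tz": 0, "wx": 0, "wy": 0, "wz": 0},
    {"gripper": 1, "tx": 0, "ty": 0, "tz": 0, "wx": 0, "wy": 0, "wz": 0},
    {"gripper": 1, "tx": 0, "ty": 0, "tz": 0, "wx": 0, "wy": 0, "wz": 0},
    {"gripper": 1, "tx": 0, "ty": 0, "tz": 0, "wx": 0, "wy": 0, "wz": 0}
  ]
}}

```text
t: 8.93
tcp_pos: [0.4412, -0.1286, 0.1652]
ee_rot: [-0.232, -3.133, -0.0]
wrist_force: [0.5, 0.2, -1.1]
width: 0.0233
grip_force: 40.0
```

Call:
{"name": "jog_arm", "arguments": {
  "motion": [
    {"gripper": 1, "tx": 0.1, "ty": 0.5, "tz": 0, "wx": 0, "wy": 0, "wz": 0},
    {"gripper": 1, "tx": 0.2, "ty": 0.8, "tz": 0, "wx": 0, "wy": 0, "wz": 0},
    {"gripper": 1, "tx": 0.2, "ty": 0.8, "tz": 0, "wx": 0, "wy": 0, "wz": 0},
    {"gripper": 1, "tx": 0.2, "ty": 0.8, "tz": 0, "wx": 0, "wy": 0, "wz": 0},
    {"gripper": 1, "tx": 0.2, "ty": 0.8, "tz": 0, "wx": 0, "wy": 0, "wz": 0},
    {"gripper": 1, "tx": 0.2, "ty": 0.8, "tz": 0, "wx": 0, "wy": 0, "wz": 0},
    {"gripper": 1, "tx": 0.2, "ty": 0.8, "tz": 0, "wx": 0, "wy": 0, "wz": 0},
    {"gripper": 1, "tx": 0.2, "ty": 0.8, "tz": 0, "wx": 0, "wy": 0, "wz": 0},
    {"gripper": 1, "tx": 0.2, "ty": 0.8, "tz": 0, "wx": 0, "wy": 0, "wz": 0},
    {"gripper": 1, "tx": 0.2, "ty": 0.8, "tz": 0, "wx": 0, "wy": 0, "wz": 0}
  ]
}}

```text
t: 10.18
tcp_pos: [0.5173, 0.1804, 0.1651]
ee_rot: [-0.232, -3.133, 0.0]
wrist_force: [-0.2, 0.3, -1.5]
width: 0.0232
grip_force: 40.0
```

Call:
{"name": "jog_arm", "arguments": {
  "motion": [
    {"gripper": 1, "tx": 0.2, "ty": 0.8, "tz": 0, "wx": 0, "wy": 0, "wz": 0},
    {"gripper": 1, "tx": 0.15, "ty": 0.8, "tz": 0, "wx": 0, "wy": 0, "wz": 0},
    {"gripper": 1, "tx": 0, "ty": 0.65, "tz": 0, "wx": 0, "wy": 0, "wz": 0},
    {"gripper": 1, "tx": 0, "ty": 0, "tz": 0, "wx": 0, "wy": 0, "wz": 0},
    {"gripper": 1, "tx": 0, "ty": 0, "tz": 0, "wx": 0, "wy": 0, "wz": 0},
    {"gripper": 1, "tx": 0, "ty": 0, "tz": 0, "wx": 0, "wy": 0, "wz": 0}
  ]
}}

```text
t: 10.92
tcp_pos: [0.5314, 0.2676, 0.1652]
ee_rot: [-0.235, -3.133, 0.002]
wrist_force: [-0.9, -0.7, -1.9]
width: 0.0231
grip_force: 40.0
```

Run:
```python
from h import *
im,C=snap("wrist","w4"); st=bot.get_state(); R=Ro.from_rotvec(st["ee_rot"]).as_matrix(); print(st["tcp_pos"],np.degrees(np.arctan2(R[1,1],R[0,1])))
z=st["tcp_pos"][2]+.019+.012
g=cv2.cvtColor(im,cv2.COLOR_RGB2GRAY)
print(g[0:70:2,323]); print(g[130,290:360:2]); print(proj(C,np.r_[st["tcp_pos"][:2]-.12*np.array([.9896,-.144]),z]), [proj(C,np.r_[.528-.07*.989+s*.0,.269+.07*.144,.044]) for s in(0,)])
```

```text
[0.53147797 0.2678225  0.16528387] 81.4349641000731
[199 198 198 199 198 198 199 199 198 199 199 199 199 203 116 116 118 117
 117 118 117 117 117 117 117 117 115 206 200 200 201 200 200 200 201]
[104 104 104 105 105 107 153 173 191 201 201 200 202 201 201 201 202 202
 202 202 202 201 202 202 202 199 187 175 138 105 106 107 106 158 159]
[322.73218005  -1.96025268] [array([324.49333083, 108.51303741])]
```

View pics/w4.png

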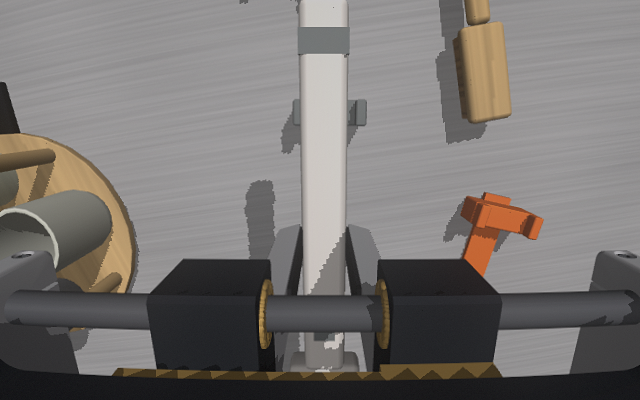

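The wand is aligned in the gripper. The rear saddle is at (329,112), about 4 mm to +y of the wand's line. I nudge that way and lower.

Call:
{"name": "jog_arm", "arguments": {
  "motion": [
    {"gripper": 1, "tx": 0, "ty": 0.1, "tz": -0.5, "wx": 0, "wy": 0, "wz": 0},
    {"gripper": 1, "tx": 0, "ty": 0, "tz": -0.7, "wx": 0, "wy": 0, "wz": 0},
    {"gripper": 1, "tx": 0, "ty": 0, "tz": -0.7, "wx": 0, "wy": 0, "wz": 0},
    {"gripper": 1, "tx": 0, "ty": 0, "tz": -0.6, "wx": 0, "wy": 0, "wz": 0},
    {"gripper": 1, "tx": 0, "ty": 0, "tz": -0.4, "wx": 0, "wy": 0, "wz": 0},
    {"gripper": 1, "tx": 0, "ty": 0, "tz": -0.3, "wx": 0, "wy": 0, "wz": 0},
    {"gripper": 1, "tx": 0, "ty": 0, "tz": -0.2, "wx": 0, "wy": 0, "wz": 0},
    {"gripper": 1, "tx": 0, "ty": 0, "tz": -0.1, "wx": 0, "wy": 0, "wz": 0},
    {"gripper": 1, "tx": 0, "ty": 0, "tz": 0, "wx": 0, "wy": 0, "wz": 0},
    {"gripper": 1, "tx": 0, "ty": 0, "tz": 0, "wx": 0, "wy": 0, "wz": 0}
  ]
}}

```text
t: 12.22
tcp_pos: [0.5315, 0.2736, 0.0256]
ee_rot: [0.231, 3.132, 0.001]
wrist_force: [-0.3, -0.4, -2.2]
width: 0.0234
grip_force: 40.0
```

Call:
{"name": "jog_arm", "arguments": {
  "motion": [
    {"gripper": -1, "tx": 0, "ty": 0, "tz": -0.01, "wx": 0, "wy": 0, "wz": 0},
    {"gripper": -1, "tx": 0, "ty": 0, "tz": 0, "wx": 0, "wy": 0, "wz": 0},
    {"gripper": -1, "tx": 0, "ty": 0, "tz": 0, "wx": 0, "wy": 0, "wz": 0},
    {"gripper": -1, "tx": 0, "ty": 0, "tz": 0, "wx": 0, "wy": 0, "wz": 0},
    {"gripper": -1, "tx": 0, "ty": 0, "tz": 0, "wx": 0, "wy": 0, "wz": 0},
    {"gripper": -1, "tx": 0, "ty": 0, "tz": 0, "wx": 0, "wy": 0, "wz": 0},
    {"gripper": -1, "tx": 0, "ty": 0, "tz": 0, "wx": 0, "wy": 0, "wz": 0},
    {"gripper": -1, "tx": 0, "ty": 0, "tz": 0.3, "wx": 0, "wy": 0, "wz": 0},
    {"gripper": -1, "tx": 0, "ty": 0, "tz": 0.6, "wx": 0, "wy": 0, "wz": 0},
    {"gripper": -1, "tx": 0, "ty": 0, "tz": 0.9, "wx": 0, "wy": 0, "wz": 0}
  ]
}}

```text
t: 13.48
tcp_pos: [0.5306, 0.2731, 0.0975]
ee_rot: [-0.231, -3.132, 0.001]
wrist_force: [0.3, 0.7, 0.0]
width: 0.0939
grip_force: 0.0
```

Call:
{"name": "jog_arm", "arguments": {
  "motion": [
    {"gripper": -1, "tx": 0, "ty": 0, "tz": 0.9, "wx": 0, "wy": 0, "wz": 0},
    {"gripper": -1, "tx": 0, "ty": 0, "tz": 0.9, "wx": 0, "wy": 0, "wz": 0},
    {"gripper": -1, "tx": 0, "ty": 0, "tz": 0.8, "wx": 0, "wy": 0, "wz": 0},
    {"gripper": -1, "tx": 0, "ty": 0, "tz": 0, "wx": 0, "wy": 0, "wz": 0},
    {"gripper": -1, "tx": 0, "ty": 0, "tz": 0, "wx": 0, "wy": 0, "wz": 0}
  ]
}}

```text
t: 14.1
tcp_pos: [0.5307, 0.2731, 0.2006]
ee_rot: [-0.231, -3.132, 0.001]
wrist_force: [-0.4, -0.3, 0.2]
width: 0.0945
grip_force: 0.0
```

Run:
```python
from h import *
im,C=snap("wrist","w5"); st=bot.get_state(); R=Ro.from_rotvec(st["ee_rot"]).as_matrix(); print(st["t"],st["tcp_pos"],np.degrees(np.arctan2(R[1,1],R[0,1])),R[:,1],R[:,0],st["qpos"])
g=cv2.cvtColor(im,cv2.COLOR_RGB2GRAY)
print(g[40:110:2,325]); print(g[130,290:360:2])
im,C=snap("top","t5")
```

```text
14.15 [0.5303912  0.27296871 0.19996521] 81.5485669618227 [ 0.14697093  0.9891402  -0.00110227] [-0.98913946  0.14697248  0.00149218] [-0.53999519  0.53302768  0.02771926  1.65139054 -0.01726373  0.95926728
  0.91710868]
[139 145 141 141 146 145 140 142 139 138 188 187 188 186 188 188 189 115
 108 107 107 108 108 137 189 188 187 188 187 186 186 187 188 188 187]
[ 95  95  96  94  95  96  96  96  96  97  88  74 153 184 187 188 186 186
 187 187 187 188 167  90  95  94  98  97  98  92 149 146 146 144 145]
```

View pics/w5.png

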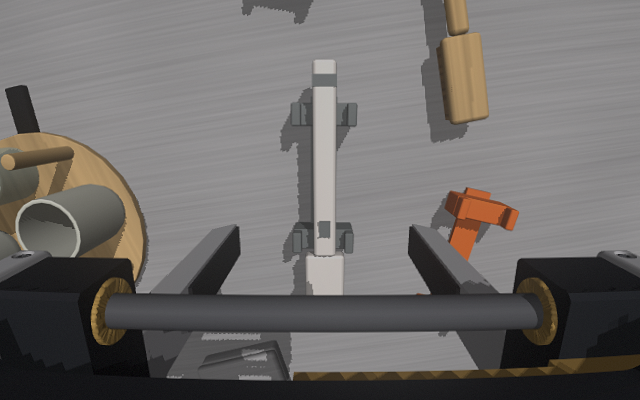

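The wand lies centred in both saddles of the grey rest. Post2, nearest on the left, has its top at about (8,162). I'll use it: turning clockwise by about 100° sends it round the free left side. Now I check its position against the prediction.

Run:
```python
from h import *
im,C=load("wrist","w5")
p=onz(C,(8,162),.105); print("post2 from wrist",p)
ax=np.array([.5425,-.0705]); q=p[:2]-ax; print(np.linalg.norm(q),np.degrees(np.arctan2(q[1],q[0])))
m=onz(C,(48,228),.108); q=m[:2]-ax; print("plain mug",m,np.linalg.norm(q),np.degrees(np.arctan2(q[1],q[0])))
T=cam("top"); im=cv2.imread("pics/t5.png")
cv2.imwrite("pics/t5c.png",cv2.resize(im[145:260,300:420],(720,690),interpolation=cv2.INTER_CUBIC)[:600])
# yellow wood post tops: predicted px
for i,a in enumerate((-34.3,55.7,145.7,-124.3)):
    X=np.r_[ax+.105*np.array([np.cos(np.radians(a)),np.sin(np.radians(a))]),.105]; print(i,X.round(3),proj(T,X))
```

```text
post2 from wrist [ 0.45832561 -0.01124143  0.105     ]
0.10294128025432293 144.85454537190034
plain mug [0.52489851 0.0106156  0.108     ] 0.08300333555819414 102.24296465124617
0 [ 0.629 -0.13   0.105] [370.37444514 164.79559055]
1 [0.602 0.016 0.105] [323.7890775  174.33685386]
2 [ 0.456 -0.011  0.105] [333.84218899 221.03623739]
3 [ 0.483 -0.157  0.105] [381.14149059 211.15402306]
```

Call:
{"name": "jog_arm", "arguments": {
  "motion": [
    {"gripper": -1, "tx": -0.2, "ty": -0.8, "tz": 0, "wx": 0, "wy": 0, "wz": 0.7},
    {"gripper": -1, "tx": -0.2, "ty": -0.8, "tz": 0, "wx": 0, "wy": 0, "wz": 0.7},
    {"gripper": -1, "tx": -0.2, "ty": -0.8, "tz": 0, "wx": 0, "wy": 0, "wz": 0.7},
    {"gripper": -1, "tx": -0.2, "ty": -0.8, "tz": 0, "wx": 0, "wy": 0, "wz": 0.7},
    {"gripper": -1, "tx": -0.2, "ty": -0.8, "tz": 0, "wx": 0, "wy": 0, "wz": 0.7},
    {"gripper": -1, "tx": -0.2, "ty": -0.8, "tz": 0, "wx": 0, "wy": 0, "wz": 0.7},
    {"gripper": -1, "tx": -0.2, "ty": -0.8, "tz": 0, "wx": 0, "wy": 0, "wz": 0.7},
    {"gripper": -1, "tx": -0.2, "ty": -0.8, "tz": 0, "wx": 0, "wy": 0, "wz": 0.7},
    {"gripper": -1, "tx": -0.2, "ty": -0.7, "tz": 0, "wx": 0, "wy": 0, "wz": 0.75},
    {"gripper": -1, "tx": 0, "ty": 0, "tz": 0, "wx": 0, "wy": 0, "wz": 0}
  ]
}}

```text
t: 15.45
tcp_pos: [0.4579, -0.0129, 0.1999]
ee_rot: [1.444, -2.787, -0.001]
wrist_force: [0.1, 1.2, 0.3]
width: 0.0944
grip_force: 0.0
```

Call:
{"name": "jog_arm", "arguments": {
  "motion": [
    {"gripper": -0.2, "tx": 0, "ty": 0, "tz": 0, "wx": 0, "wy": 0, "wz": 0},
    {"gripper": -0.2, "tx": 0, "ty": 0, "tz": 0, "wx": 0, "wy": 0, "wz": 0},
    {"gripper": -0.2, "tx": 0, "ty": 0, "tz": 0, "wx": 0, "wy": 0, "wz": 0},
    {"gripper": -0.2, "tx": 0, "ty": 0, "tz": 0, "wx": 0, "wy": 0, "wz": 0}
  ],
  "force": 15
}}

```text
t: 15.95
tcp_pos: [0.4592, -0.01, 0.2008]
ee_rot: [1.453, -2.785, -0.0]
wrist_force: [-0.2, -0.1, 0.4]
width: 0.0584
grip_force: 0.0
```

Run:
```python
from h import *
im,C=snap("wrist","w6"); st=bot.get_state(); R=Ro.from_rotvec(st["ee_rot"]).as_matrix(); print(st["t"],st["tcp_pos"],np.degrees(np.arctan2(R[1,1],R[0,1])),st["width"],st["qpos"])
g=im[:,:,::-1].copy()
for X in[(.457,-.011,.105),(.457,-.011,.03)]:
    p=proj(C,X); print(p); cv2.circle(g,tuple(int(v) for v in p),5,(0,0,255),1)
cv2.imwrite("pics/w6m.png",g)
```

```text
16.0 [ 0.45927376 -0.01021138  0.20077054] 145.0802895170884 0.05690146605371135 [ 0.14020733  0.3418536  -0.23711749  1.99935714  0.10870004  0.81217882
  2.37354215]
[325.44163024 190.98733991]
[325.16506914 176.44224513]
```

View pics/w6m.png

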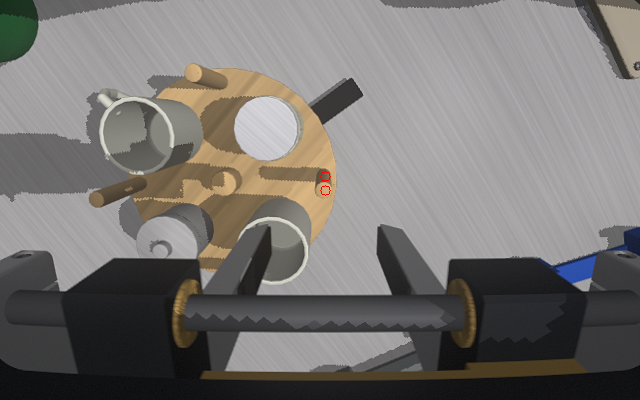

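The post's top shows at (324,190), right on the prediction and centred between the fingers. The handled mug, with its handle, is at (137,135). I descend and grip.

Call:
{"name": "jog_arm", "arguments": {
  "motion": [
    {"gripper": -0.2, "tx": -0.05, "ty": 0, "tz": -0.7, "wx": 0, "wy": 0, "wz": 0},
    {"gripper": -0.2, "tx": 0, "ty": 0, "tz": -0.8, "wx": 0, "wy": 0, "wz": 0},
    {"gripper": -0.2, "tx": 0, "ty": 0, "tz": -0.8, "wx": 0, "wy": 0, "wz": 0},
    {"gripper": -0.2, "tx": 0, "ty": 0, "tz": -0.6, "wx": 0, "wy": 0, "wz": 0},
    {"gripper": -0.2, "tx": 0, "ty": 0, "tz": -0.35, "wx": 0, "wy": 0, "wz": 0},
    {"gripper": 1, "tx": 0, "ty": 0, "tz": 0, "wx": 0, "wy": 0, "wz": 0},
    {"gripper": 1, "tx": 0, "ty": 0, "tz": 0, "wx": 0, "wy": 0, "wz": 0},
    {"gripper": 1, "tx": 0, "ty": 0, "tz": 0, "wx": 0, "wy": 0, "wz": 0},
    {"gripper": 1, "tx": 0, "ty": 0, "tz": 0, "wx": 0, "wy": 0, "wz": 0},
    {"gripper": 1, "tx": 0, "ty": 0, "tz": 0, "wx": 0, "wy": 0, "wz": 0}
  ],
  "force": 15
}}

```text
t: 17.25
tcp_pos: [0.4592, -0.0112, 0.0714]
ee_rot: [-1.45, 2.784, -0.003]
wrist_force: [3.3, -2.3, -0.1]
width: 0.0154
grip_force: 15.0
```

Call:
{"name": "jog_arm", "arguments": {
  "motion": [
    {"gripper": 1, "tx": 0, "ty": 0, "tz": 0, "wx": 0, "wy": 0, "wz": 0},
    {"gripper": 1, "tx": 0, "ty": 0, "tz": 0, "wx": 0, "wy": 0, "wz": 0},
    {"gripper": 1, "tx": 0, "ty": 0, "tz": 0, "wx": 0, "wy": 0, "wz": 0}
  ]
}}

```text
t: 17.62
tcp_pos: [0.4591, -0.0112, 0.0713]
ee_rot: [-1.45, 2.784, -0.003]
wrist_force: [4.9, -3.3, 2.1]
width: 0.0156
grip_force: 15.0
```

Run:
```python
from h import *
st=bot.get_state(); p=st["tcp_pos"]; print(st["t"],p,st["width"],st["grip_force"],st["wrist_force"])
ax=np.array([.5425,-.0705]); q=p[:2]-ax; r=np.linalg.norm(q); a0=np.degrees(np.arctan2(q[1],q[0])); print(r,a0)
a=a0-np.r_[0,np.array([2,5,9,14,20,26,32,38,44,50,56,62,68,74,80,86,91,95,98,100])*1.]
P=np.c_[np.cos(np.radians(a)),np.sin(np.radians(a))]*.105
for i,d in enumerate(np.diff(P,axis=0)/.04): print(i,(d).round(2),(a[i+1]-a[i])/10)
```

```text
17.625 [ 0.45912579 -0.01116323  0.07134239] 0.015642172915355457 15.005013942718506 [ 4.9409415  -3.34549244  2.12912631]
0.10233333646033467 144.56084202089028
0 [0.05 0.07] -0.2
1 [0.09 0.11] -0.3
2 [0.12 0.14] -0.4
3 [0.17 0.16] -0.5
4 [0.22 0.17] -0.6
5 [0.23 0.14] -0.6
6 [0.25 0.12] -0.6
7 [0.26 0.09] -0.6
8 [0.27 0.06] -0.6
9 [0.27 0.04] -0.6
10 [0.27 0.01] -0.6
11 [ 0.27 -0.02] -0.6
12 [ 0.27 -0.05] -0.6
13 [ 0.26 -0.08] -0.6
14 [ 0.25 -0.1 ] -0.6
15 [ 0.24 -0.13] -0.6
16 [ 0.19 -0.13] -0.5
17 [ 0.14 -0.11] -0.4
18 [ 0.1  -0.09] -0.3
19 [ 0.07 -0.06] -0.2
```

Call:
{"name": "jog_arm", "arguments": {
  "motion": [
    {"gripper": 1, "tx": 0.05, "ty": 0.07, "tz": 0, "wx": 0, "wy": 0, "wz": -0.2},
    {"gripper": 1, "tx": 0.09, "ty": 0.11, "tz": 0, "wx": 0, "wy": 0, "wz": -0.3},
    {"gripper": 1, "tx": 0.12, "ty": 0.14, "tz": 0, "wx": 0, "wy": 0, "wz": -0.4},
    {"gripper": 1, "tx": 0.17, "ty": 0.16, "tz": 0, "wx": 0, "wy": 0, "wz": -0.5},
    {"gripper": 1, "tx": 0.22, "ty": 0.17, "tz": 0, "wx": 0, "wy": 0, "wz": -0.6},
    {"gripper": 1, "tx": 0.23, "ty": 0.14, "tz": 0, "wx": 0, "wy": 0, "wz": -0.6},
    {"gripper": 1, "tx": 0.25, "ty": 0.12, "tz": 0, "wx": 0, "wy": 0, "wz": -0.6},
    {"gripper": 1, "tx": 0.26, "ty": 0.09, "tz": 0, "wx": 0, "wy": 0, "wz": -0.6},
    {"gripper": 1, "tx": 0.27, "ty": 0.06, "tz": 0, "wx": 0, "wy": 0, "wz": -0.6},
    {"gripper": 1, "tx": 0, "ty": 0, "tz": 0, "wx": 0, "wy": 0, "wz": 0}
  ]
}}

```text
t: 18.88
tcp_pos: [0.5242, 0.0334, 0.0713]
ee_rot: [-0.303, 3.126, 0.002]
wrist_force: [-0.7, 0.6, 6.7]
width: 0.0152
grip_force: 15.0
```

Call:
{"name": "jog_arm", "arguments": {
  "motion": [
    {"gripper": 1, "tx": 0.15, "ty": 0.03, "tz": 0, "wx": 0, "wy": 0, "wz": -0.3},
    {"gripper": 1, "tx": 0.27, "ty": 0.03, "tz": 0, "wx": 0, "wy": 0, "wz": -0.6},
    {"gripper": 1, "tx": 0.27, "ty": 0.0, "tz": 0, "wx": 0, "wy": 0, "wz": -0.6},
    {"gripper": 1, "tx": 0.27, "ty": -0.03, "tz": 0, "wx": 0, "wy": 0, "wz": -0.6},
    {"gripper": 1, "tx": 0.26, "ty": -0.06, "tz": 0, "wx": 0, "wy": 0, "wz": -0.6},
    {"gripper": 1, "tx": 0.26, "ty": -0.09, "tz": 0, "wx": 0, "wy": 0, "wz": -0.6},
    {"gripper": 1, "tx": 0.24, "ty": -0.12, "tz": 0, "wx": 0, "wy": 0, "wz": -0.6},
    {"gripper": 1, "tx": 0.23, "ty": -0.14, "tz": 0, "wx": 0, "wy": 0, "wz": -0.6},
    {"gripper": 1, "tx": 0.1, "ty": -0.08, "tz": 0, "wx": 0, "wy": 0, "wz": -0.3},
    {"gripper": 1, "tx": 0, "ty": 0, "tz": 0, "wx": 0, "wy": 0, "wz": 0}
  ]
}}

```text
t: 20.12
tcp_pos: [0.6075, 0.0164, 0.0714]
ee_rot: [0.993, 2.978, 0.007]
wrist_force: [3.9, 4.2, 4.0]
width: 0.0151
grip_force: 15.0
```

Run:
```python
from h import *
im,C=snap("scene","s7"); im2,C2=snap("wrist","w7")
st=bot.get_state(); p=st["tcp_pos"]; R=Ro.from_rotvec(st["ee_rot"]).as_matrix(); print(st["t"],p,st["width"],st["wrist_force"],"yaw",np.degrees(np.arctan2(R[1,1],R[0,1])))
q=p[:2]-[.5425,-.0705]; print(np.linalg.norm(q),np.degrees(np.arctan2(q[1],q[0])))
# circle through 3 gripped positions
A=np.array([[.4591,-.0112],[.5242,.0334],p[:2]]); c=np.linalg.solve(2*(A[1:]-A[0]),(A[1:]**2).sum(1)-(A[0]**2).sum()); print("axis fit",c,np.linalg.norm(A[0]-c))
```

```text
20.225 [0.60720092 0.01663378 0.07138127] 0.015214250957896358 [4.18595702 4.00689766 4.26380321] yaw 53.170713593255186
0.10852882281362658 53.404379733151096
axis fit [ 0.54666745 -0.06920574] 0.10503678043355368
```

Call:
{"name": "jog_arm", "arguments": {
  "motion": [
    {"gripper": 1, "tx": 0.13, "ty": -0.08, "tz": 0, "wx": 0, "wy": 0, "wz": -0.3},
    {"gripper": 1, "tx": 0.13, "ty": -0.08, "tz": 0, "wx": 0, "wy": 0, "wz": -0.3},
    {"gripper": 1, "tx": 0.11, "ty": -0.08, "tz": 0, "wx": 0, "wy": 0, "wz": -0.3},
    {"gripper": 1, "tx": 0, "ty": 0, "tz": 0, "wx": 0, "wy": 0, "wz": 0},
    {"gripper": 1, "tx": 0, "ty": 0, "tz": 0, "wx": 0, "wy": 0, "wz": 0},
    {"gripper": 1, "tx": 0, "ty": 0, "tz": 0, "wx": 0, "wy": 0, "wz": 0},
    {"gripper": 1, "tx": 0, "ty": 0, "tz": 0, "wx": 0, "wy": 0, "wz": 0}
  ]
}}

```text
t: 21.1
tcp_pos: [0.6208, 0.0052, 0.0714]
ee_rot: [1.225, 2.893, 0.003]
wrist_force: [1.9, 1.1, 5.7]
width: 0.0156
grip_force: 15.0
```

Run:
```python
from h import *
im,C=snap("scene","s8"); im2,C2=snap("wrist","w8"); snap("top","t8")
st=bot.get_state(); p=st["tcp_pos"]; print(st["t"],p,st["width"],st["grip_force"],st["wrist_force"])
q=p[:2]-[.5467,-.0692]; print(np.linalg.norm(q),np.degrees(np.arctan2(q[1],q[0])))
t8=cv2.imread("pics/t8.png")
a=cv2.resize(im[130:270,200:400,::-1],(560,392),interpolation=cv2.INTER_CUBIC); b=cv2.resize(im2[:,:,::-1],(336,210)); c=cv2.resize(t8[150:275,270:470],(336,210),interpolation=cv2.INTER_CUBIC)
o=np.zeros((602,800,3),np.uint8); o[:392,:560]=a; o[392:,:336]=b; o[392:,360:696]=c; cv2.imwrite("pics/c8.png",o[:600])
```

```text
21.25 [0.62079345 0.00519397 0.07137971] 0.015332691614488985 15.00262051820755 [1.11653917 1.60777461 5.68362889]
0.10499667418908173 45.11596099651273
```

View pics/c8.png

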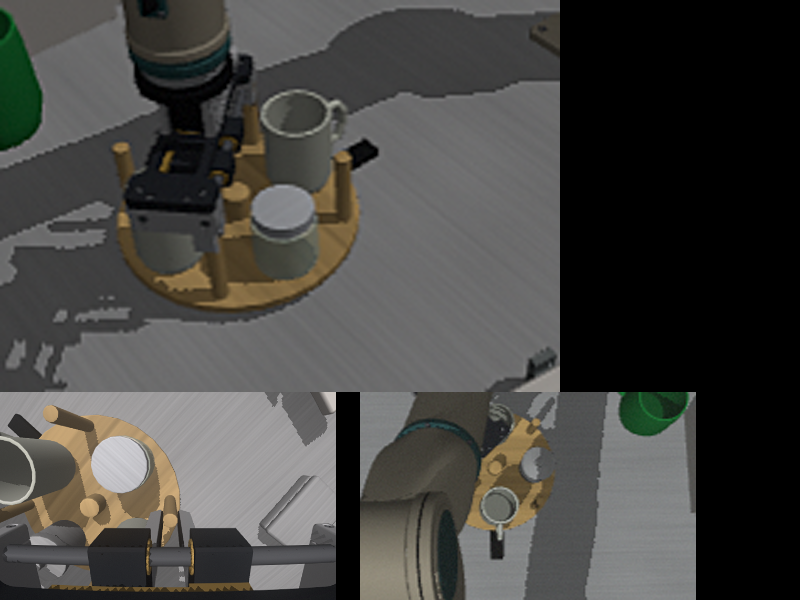

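The handled mug is at the front in all three views. In the top view its rim is at about (352,217) and the tongue at (351.5,241). I check its y numerically.

Run:
```python
from h import *
C=cam("top"); im=cv2.imread("pics/t8.png"); g=cv2.cvtColor(im,cv2.COLOR_BGR2GRAY)
for r in(214,217,220): print(r,g[r,336:368])
print(244,g[244,340:364])
for p,z in(((352,217.3),.108),((351.4,244),.01),((351.4,249.5),.01)): print(onz(C,p,z))
o=np.array([.5467,-.0692,0]);print("pred mug px",proj(C,o+[-.078,0,.108]), proj(C,o+[-.16,0,.01]))
```

```text
214 [ 55 111 124 122 121 110  90 127 117 105 107 107 105 106 108 105 107 106
 106 108 110  90  66  88  97  94 125 157 111  73  78 109]
217 [ 95 120 126 124 115  82 130 123 106 106 106 106 105 107 106 106 108 105
 105 105 107 108 107  73  47  77  76 156 125 112 125 125]
220 [113 125 125 123 118  94  70 146 129 104 104 106 105 107 101 109 106 105
 105 106 106 107 110  79  50  45  76 145 140 132 134 136]
244 [131 131 130 134 131 132 136  83  31  31  31  28  27  32  34  73 123 137
 136 136 136 133 136 131]
[ 0.46587435 -0.06690772  0.108     ]
[ 0.3866977  -0.07168004  0.01      ]
[ 0.36877824 -0.07112235  0.01      ]
pred mug px [352.72094602 216.36360961] [350.64546934 244.01419907]
```

The mug is about 2 mm off the tongue's line, the plate is still and the grip is 15 N. I hand it in.

```bash
python3 -c "
from plant import bot
print(bot.sign_off())"
```

```text
the job is handed in; nothing more can be done
None
```

I've handed the job in, but no verdict came back: the lamp was held about 6 cm over the mug for over two seconds, the wand is back in both saddles, and the mug stands about 2 mm off the tongue's line with the post still gripped at 15 N.

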